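Draw the tile back against the jig's stop and bolt it in

TASK

The ceramic tile in the drilling jig has slid too far under the bridge. With the fingers pressing lightly on top of it (it is brittle, so never lean on it), drag it back toward the stop lip until it is fully home, then slide the bolt all the way in behind it and let go, leaving the things around the jig alone.

Things in the scene. Friction and masses are not known exactly. Their poses are not given: they have to be found in the camera images.
- jig: Fixed drilling jig: plywood base, bed top 20 mm above bench, low aluminium side rails 152 mm apart, stop lip across the near end, dark steel bridge over the far end. Rails and lip rise 6 mm above the bed. Origin: on the bench under the centre of the home place; x away from the lip, y to the left, z up. The bridge covers x 80 to 174, y -95 to 95 mm, 46 to 56 mm above the bench (bush on it to 78).
- tile: White ceramic tile 150 (x) by 148 (y) by 12 mm, about 0.65 kg, loose and flat on the bed. Origin: centre of its underside, jig x 25 to 50 mm at the start, 0 when home (near edge touching the lip). Only friction moves it: finger on tile about 0.65, tile on bed about 0.3, so keep about 12 to 18 N of press while dragging along jig -x; it cracks at 25 N. Its sides leave no room to grip it.
- bolt (a joint): Travel in m of the flat steel bolt on the jig's right (-y) side: 0 to 0.006 at the start (drawn out), 0.040 fully in. It slides along jig +y, passing 3 mm behind the far edge of a tile that is home; a tile that is not home blocks it. It has about 2 N of sliding friction and stays where it is left.
- bolt_knob (a point): Centre of the top of the bolt's upright round steel knob: 14 mm diameter, rising 30 mm from the bolt, top 63 mm above the bench. At jig x 84 mm, jig y -159 mm plus the bolt's travel. Around it nothing is higher than 34 mm above the bench, save the bridge (edge at jig y -95 mm).
- spray_can: Bystander: aluminium spray can 58 mm in diameter, 180 mm tall, upright. Origin: centre of its underside.
- paint_tin: Bystander: closed steel paint tin 84 mm in diameter, 90 mm tall, upright. Origin: centre of its underside.
- wood_box: Bystander: closed wooden box 90 by 80 by 40 mm. Origin: centre of its underside.
- stop (a point): Middle of the foot of the stop lip's inner face, on the bed (20 mm above the bench), at jig x = -75 mm. The lip is 12 mm thick, 190 mm wide, 6 mm high above the bed.
Not all that is in view belongs to the job. There is more than one size of the tile; the job needs the smallest.

How it is judged:
On the way, in this order (a step that is already met when the one before it is completed fails the run):
1. the tile is fully home: within 2 mm of the stop lip, lying flat (x of tile in the frame of jig below 0.002 m and z of tile in the frame of jig below 0.023 m and angle between tile's own z axis and vertical below 0.03 rad), for 0.2 s.
2. the bolt is slid in behind it (value of joint bolt above 0.036 m), for 0.2 s.
At the end, for the whole second after the job is handed in: The tile lies flat and still on the bed within 3 mm of its home position against the stop lip, and the bolt is at least 36 mm in of its 40 mm (x of tile in the frame of jig between -0.003 and 0.003 m and z of tile in the frame of jig below 0.023 m and angle between tile's own z axis and vertical below 0.03 rad and value of joint bolt above 0.036 m and linear speed of tile below 0.01 m/s); the robot touches nothing.
It fails at once if the robot touches the tile with more than 25 N (contact force between any of the arm, the fingers and tile above 25 N).
It fails at once if the tile is lifted out of the channel (z of tile in the frame of jig above 0.035 m).
It fails at once if a bystander is moved by more than 20 mm (distance of any of spray_can, paint_tin, wood_box from where it was at the start of the episode above 0.02 m).
It also fails if it takes over 59 s, if anything falls off the work surface, if the arm or the gripper's body presses on something with over 40 N, if the wrist force passes 120 N, or if a joint passes its speed limit or range.

ROBOT

A 6-joint arm with a two-finger parallel gripper is mounted at the origin on the work surface. World frame = base frame: x ahead of the robot, y to its left, z up, the work surface at z = 0. Lengths are in m, angles in rad, forces in N, time in s.
With the tool pointing down it reaches from about 0.325 to 0.925 m from the base axis. Payload 3.1 kg.
Tool frame: the origin (TCP) lies midway between the tips of the shut fingers; the grasp point (between the pads) lies 19 mm behind it (manip.grip_depth is the distance from the TCP to the grasp point, in m); z points along the fingers, y is the line along which they close (so a half turn about z gives the same grasp; the last joint's range is limited). The gripper opens to 85 mm and grips with 20 to 120 N. Pads are 22 mm wide; open, the fingers measure 114 mm over their backs; the gripper's body (76 mm by 85 mm) begins 54 mm behind the grasp point. The pads swing forward as they close: fully open they stand 13 mm farther back than shut.
Start: joints at [1.002, 0.217, 1.613, -0, 1.311, -0.112], TCP at [0.276, 0.561, 0.231] pointing down, gripper open.
Joint ranges: [-2.75, 2.75], [-0.78, 2.1], [0.31, 2.55], [-1.13, 4.27], [0.13, 2.63], [-2.58, 2.58]. Speed limits (rad/s): [2.79, 2.79, 3.14, 3.14, 3.14, 3.14].

INTERFACE

Orientations are given as a unit quaternion [w, x, y, z].
In Python, from workcell import status, read_camera, manip gives the robot as it stands.
- The arm moves only by the tool carry_out, never from a script. Its argument "motion" is one flat list of numbers, 7 for each row, row after row: the shift along the tool's x, y, z in cm, then the turn, a rotation vector about the tool's x, y, z in rad, then the closure, from -1 (fully open) to 1 (shut). In form: [tx, ty, tz, ax, ay, az, jaw, tx, ty, tz, ax, ay, az, jaw, ...]. A call has 1 to 10 rows; each row shifts and turns the commanded pose from where the row before left it, along the tool's axes as they then stand; what a row does not reach is not made up. A row lasts 1/12 s, in which the tool goes at most 41.7 mm and 7.16 degrees, less where a joint would pass 70% of its speed; a pose out of reach is approached as far as the arm can. A call with a gripper value outside its range is refused whole. The fingers move at their own pace and stop on an object; the grip force is fixed at half the most. Time passes only in rows, so rows that do not move let the fingers close. It gives the time, the measured TCP pose, the force, the opening and the grip force at its end, in the units of the state.
- status.read_state(): the state, without advancing time (a new reading comes with each control period).
- read_camera(name): name is "scene" or "top"; returns a dict with "pixels" (420x560x3 uint8, red, green, blue), "vertical_fov" (degrees; the focal length in pixels is half the picture's height over the tangent of half this angle, whatever the lens; pixels are square), "cx", "cy" (the principal point, pixels), "dist" ([k1, k2, p1, p2, k3] as OpenCV has them; the pictures are not rectified), "origin" and "orientation" of the camera in the world. Camera axes: x right, y up, looking along -z (the intrinsics and any distortion apply to the point x, -y, -z); pixel columns grow to the right and rows downward; lengths in m; the calibration is good to about 2 mm. A picture is of the moment at which its call begins. There is no depth.
- manip.close_job(): hands the job in; it is judged then, once.
The state is a dict: "t": time; "joint_positions": joint angles; "qd": joint speeds; "effort": joint torques, N m; "ee_pos": TCP position; "tool_rot": TCP orientation; "force": force on the tool from outside, world axes, zero at the start; "ft_torque": the same for the moment, N m; "grip_width": opening from 0.0 (shut) to 1.0 (fully open); "grasp_force": force on a finger pad.
Only numpy, scipy, OpenCV 4.12 (cv2) and the standard library are available. Lean on these libraries where they do the work, as an engineer would, in place of code of your own. Each camera call takes 0.05 s, during which the arm holds its last target. There are 200 camera calls.

## Working session

There is one attempt and no reset: what is moved stays moved. The work goes in short steps, Python scripts to look and compute and a tool call to move; the robot and the scene stay as the last step left them, time stands still between calls to the robot, and variables do not carry over. Pictures are saved under pics/ and viewed, at most 10 in all, crops included, and the job is handed in when it is done.

Besides the shell and the picture viewer there is one more tool, called after ">>>" in YAML: its name, and indented under it one key for each argument. carry_out: Moves the arm, as the interface text tells. Its arguments: {"type":"object","properties":{"motion":{"type":"array"}},"required":["motion"]}

```bash
mkdir -p pics
cat > h.py <<'E'
import numpy as np, cv2
from scipy.spatial.transform import Rotation as R
from workcell import status, read_camera, manip
def cam(n,f=None):
    c=read_camera(n)
    if f: cv2.imwrite(f,c["pixels"][:,:,::-1])
    return c
def K(c):
    h=c["pixels"].shape[0]; f=h/2/np.tan(np.radians(c["vertical_fov"])/2)
    return np.array([[f,0,c["cx"]],[0,f,c["cy"]],[0,0,1.]])
def rot(c):
    q=c["orientation"]; return R.from_quat([q[1],q[2],q[3],q[0]]).as_matrix()
def onplane(c,px,z):
    u=cv2.undistortPoints(np.array(px,float).reshape(-1,1,2),K(c),np.array(c["dist"],float)).reshape(-1,2)
    d=np.c_[u[:,0],-u[:,1],-np.ones(len(u))]@rot(c).T; o=np.array(c["origin"])
    return o+d*((z-o[2])/d[:,2])[:,None]
def project(c,P):
    p=(np.array(P,float).reshape(-1,3)-c["origin"])@rot(c)*[1,-1,-1]
    return cv2.projectPoints(p,np.zeros(3),np.zeros(3),K(c),np.array(c["dist"],float))[0].reshape(-1,2)
E
python3 - <<'E'
from h import *
for n in("top","scene"):
    c=cam(n,f"pics/{n}0.png"); print(n,c["origin"],c["orientation"],c["vertical_fov"],c["dist"])
print(status.read_state())
E
```

```text
top [ 0.35799756 -0.00343204  1.01790198] [ 0.70827541  0.0278824  -0.02555467 -0.70492232] 56.96362712701025 [-0.0885502  0.         0.         0.         0.       ]
scene [ 1.22501244 -0.23093529  0.83541335] [0.71753818 0.3289968  0.24448031 0.56314248] 48.15036126750077 [-0.09073291  0.          0.          0.          0.        ]
{'t': 0.1, 'joint_positions': array([ 1.00175325e+00,  2.17687345e-01,  1.61477055e+00,  1.05461882e-05,
        1.31133039e+00, -1.12187242e-01]), 'qd': array([ 0.00187387, -0.00256313, -0.00203199,  0.0023003 ,  0.00021733,
        0.00068298]), 'effort': array([-3.45969029e-04, -3.98076475e+01, -3.04972243e+01, -1.85681461e-04,
        4.22280238e-03,  2.94834979e-05]), 'ee_pos': array([0.27527509, 0.56029112, 0.23009515]), 'tool_rot': array([-3.71546124e-04,  2.26447743e-01,  9.74022697e-01, -1.03304272e-03]), 'force': array([-0.00132887, -0.0703402 ,  1.07686408]), 'ft_torque': array([-0.02646296,  0.03711081, -0.02227781]), 'grasp_force': 0.0, 'grip_width': 0.9965006109780343}
```

View pics/top0.png

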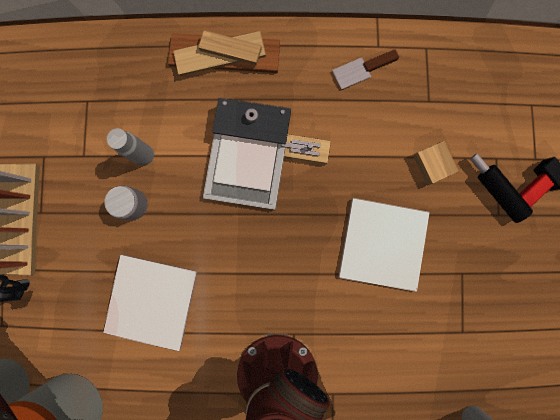

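View pics/scene0.png

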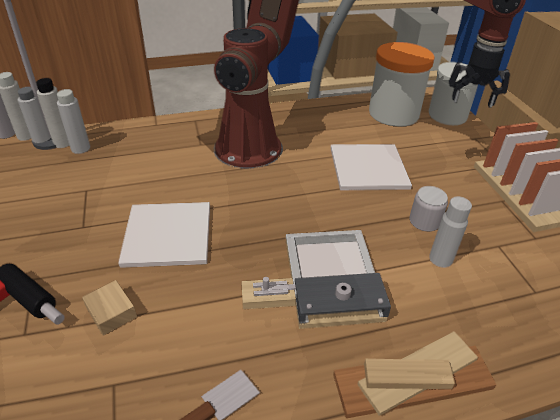

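Top view: the jig's bridge is at about (250,120), its tile at (243,165), the lip at (240,200) and the bolt knob near (305,148). The can and tin are to the left, around (125,150) and (125,203), and the box is at (437,162). The two big tiles on the bench are decoys.

Run:
```python
from h import *
a=cv2.imread("pics/top0.png")[90:220,195:340]
cv2.imwrite("pics/crop1.png",cv2.resize(a,None,fx=4.5,fy=4.5,interpolation=cv2.INTER_CUBIC))
c=cam("top"); im=c["pixels"]; g=cv2.cvtColor(im,cv2.COLOR_RGB2HSV)
roi=np.zeros(im.shape[:2],np.uint8); roi[90:220,195:300]=255
def rect(m,z,n):
    m=cv2.morphologyEx(cv2.bitwise_and(m,roi),cv2.MORPH_OPEN,np.ones((5,5)))
    k=max(cv2.findContours(m,0,1)[0],key=cv2.contourArea)
    b=cv2.boxPoints(cv2.minAreaRect(k)); P=onplane(c,b,z); print(n,b.round(1).tolist(),P.round(4)[:,:2].tolist(),P.mean(0).round(4),[np.linalg.norm(P[i]-P[i-1]).round(4) for i in (0,1)],[np.arctan2(*(P[i]-P[i-1])[1::-1]).round(4) for i in (0,1)])
rect(cv2.inRange(g,(0,0,15),(180,90,85)),.056,"bridge")
rect(cv2.inRange(g,(0,0,195),(180,60,255)),.032,"tile")
```

```text
bridge [[211.8000030517578, 132.89999389648438], [217.39999389648438, 96.5999984741211], [290.79998779296875, 108.0], [285.20001220703125, 144.3000030517578]] [[0.6198, 0.1685], [0.7155, 0.1563], [0.6853, -0.0325], [0.5905, -0.0184]] [0.6528 0.0685 0.056 ] [np.float64(0.1892), np.float64(0.0964)] [np.float64(1.4156), np.float64(-0.1264)]
tile [[214.0, 181.10000610351562], [220.8000030517578, 138.39999389648438], [275.8999938964844, 147.10000610351562], [269.20001220703125, 189.8000030517578]] [[0.4994, 0.1641], [0.6116, 0.1489], [0.5888, 0.0052], [0.4774, 0.0219]] [0.5443 0.085  0.032 ] [np.float64(0.144), np.float64(0.1132)] [np.float64(1.417), np.float64(-0.1354)]
```

View pics/crop1.png

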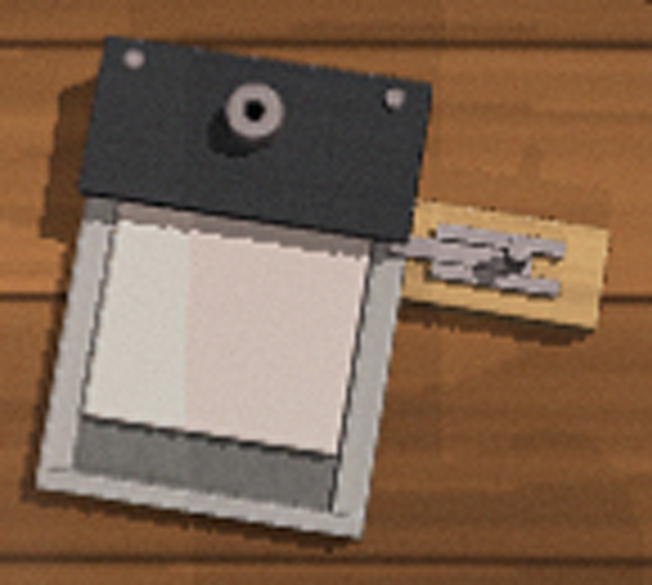

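Crop: bridge corners at crop (108,37), (432,85), (410,242) and (80,190); lip outer corners at (37,490) and (360,540); tile near edge from (84,415) to (337,455). The knob is near (515,262).

Run:
```python
from h import *
c=cam("top"); s=cam("scene")
f=lambda l,z:onplane(c,np.array(l)/4.5+[195,90]-.4,z)[:,:2]
b=f([(108,37),(432,85),(410,242),(80,190)],.056)
lo=f([(37,490),(360,540)],.026); li=f([(75,473),(332,510)],.02); t=f([(84,415),(337,455)],.032)
J=np.array([[174,95],[174,-95],[80,-95],[80,95],[-87,95],[-87,-95]])/1000
W=np.r_[b,lo]
Jc=J-J.mean(0);Wc=W-W.mean(0)
U,S,V=np.linalg.svd(Wc.T@Jc); Rm=U@np.diag([1,np.linalg.det(U@V)])@V
o=W.mean(0)-Rm@J.mean(0); yaw=np.arctan2(Rm[1,0],Rm[0,0])
print("origin",o,"yaw",yaw,"res",((W-o)@Rm-J).round(4).tolist())
print("lip inner jig",((li-o)@Rm).round(4).tolist(),"tile near",((t-o)@Rm).round(4).tolist())
np.savez("jig.npz",o=o,R=Rm,yaw=yaw)
w=lambda x,y,z:[*(o+Rm@[x,y]),z]
for n,cc in(("top",c),("scene",s)):
    im=cc["pixels"][:,:,::-1].copy()
    pts=[w(.084,-.159,.063),w(.084,-.153,.063)]+[w(x,y,.056) for x,y in J[:4]]+[w(x,y,.026) for x,y in J[4:]]
    P=project(cc,pts)
    x0,y0=(P.min(0)-12).astype(int); x1,y1=(P.max(0)+12).astype(int)
    k=4; im=cv2.resize(im[y0:y1,x0:x1],None,fx=k,fy=k,interpolation=cv2.INTER_CUBIC)
    for i,p in enumerate(P): cv2.circle(im,tuple(int(v) for v in (p-[x0,y0]+.5)*k),3,(0,0,255) if i>1 else (0,255,0),1)
    globals()[n+"i"]=im
h=max(topi.shape[0],scenei.shape[0]); pad=lambda i:cv2.copyMakeBorder(i,0,h-i.shape[0],0,0,0)
m=np.hstack([pad(topi),pad(scenei)]); r=min(800/m.shape[1],600/m.shape[0]); cv2.imwrite("pics/fit.png",cv2.resize(m,None,fx=r,fy=r))
for n,a in (("tile start press",w(-.02,0,.032)),("knob0",w(.084,-.159,.063)),("lip",w(-.081,0,.026))): print(n,np.round(a,4))
```

```text
origin [0.52722712 0.0868303 ] yaw -0.15410017121004088 res [[-0.0013, -0.0011], [-0.0008, 0.0017], [0.0012, -0.0002], [0.0019, -0.0011], [-0.001, -0.0007], [-0.0, 0.0015]]
lip inner jig [[-0.0744, 0.0754], [-0.0721, -0.0747]] tile near [[-0.0416, 0.0738], [-0.0416, -0.073]]
tile start press [0.5075 0.0899 0.032 ]
knob0 [ 0.5858 -0.0832  0.063 ]
lip [0.4472 0.0993 0.026 ]
```

View pics/fit.png

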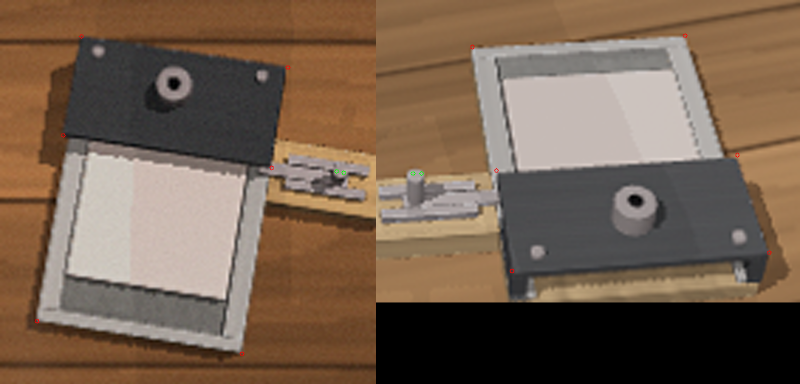

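The fit agrees in both views: yaw is -0.154 and the tile sits at about jig x = 33 mm. First I turn the tool to the jig and shut the fingers, then travel over.

>>> carry_out:
  motion: [0, 0, 0, 0, 0, -0.1, 1, 0, 0, 0, 0, 0, -0.1, 1, 0, 0, 0, 0, 0, -0.1, 1, -2.5, -3.1, 0, 0, 0, 0, 1, -2.5, -3.1, 0, 0, 0, 0, 1, -2.5, -3.1, 0, 0, 0, 0, 1, -2.5, -3.1, 0, 0, 0, 0, 1, -2.5, -3.1, 0, 0, 0, 0, 1, -2.5, -3.1, 0, 0, 0, 0, 1, -2.5, -3.1, 0, 0, 0, 0, 1]

```text
t: 1.08
ee_pos: [0.4151, 0.3175, 0.2314]
tool_rot: [0.0, 0.078, 0.997, 0.0]
force: [-0.3, -0.1, 0.0]
grip_width: -0.0
grasp_force: 0.0
```

>>> carry_out:
  motion: [-2.5, -3.1, 0, 0, 0, 0, 1, -2.5, -3.1, 0, 0, 0, 0, 1, -2.5, -3.1, 0, 0, 0, 0, 1, -2.5, -3.1, 0, 0, 0, 0, 1, -2.5, -3.1, 0, 0, 0, 0, 1, -2.5, -3.1, 0, 0, 0, 0, 1, -2.5, -3.1, 0, 0, 0, 0, 1, 0, 0, 0, 0, 0, 0, 1, 0, 0, 0, 0, 0, 0, 1]

```text
t: 1.83
ee_pos: [0.5543, 0.0757, 0.2312]
tool_rot: [-0.0, 0.08, 0.997, 0.0]
force: [-1.2, 0.5, -0.7]
grip_width: 0.002
grasp_force: 0.0
```

```bash
cat >> h.py <<'E'
def rep():
    s=status.read_state(); d=np.load("jig.npz"); p=s["ee_pos"]; q=s["tool_rot"]
    M=R.from_quat([q[1],q[2],q[3],q[0]]).as_matrix()
    tx=np.degrees(np.arctan2(M[1,0],M[0,0]))-180-np.degrees(d["yaw"])
    print("t",round(s["t"],2),"jig mm",((p[:2]-d["o"])@d["R"]*1000).round(1),"z",round(p[2]*1000,1),"F",np.round(s["force"],1),"Fjig",(s["force"][:2]@d["R"]).round(1),"yawerr deg",(tx+180)%360-180,"toolz",M[:,2].round(3),"w",round(s["grip_width"],3))
E
python3 -c "from h import *;rep()"
```

```text
t 1.83 jig mm [28.5 -6.8] z 231.2 F [-1.2  0.5 -0.7] Fjig [-1.2  0.3] yawerr deg -0.39004502811326347 toolz [-0.  0. -1.] w 0.002
```

>>> carry_out:
  motion: [0, 0.35, 3, 0, 0, 0, 1, 0, 0.35, 3, 0, 0, 0, 1, 0, 0, 3, 0, 0, 0, 1, 0, 0, 3, 0, 0, 0, 1, 0, 0, 3, 0, 0, 0, 1, 0, 0, 2, 0, 0, 0, 1, 0, 0, 1, 0, 0, 0, 1, 0, 0, 0.5, 0, 0, 0, 1, 0, 0, 0, 0, 0, 0, 1, 0, 0, 0, 0, 0, 0, 1]

```text
t: 2.67
ee_pos: [0.5556, 0.0851, 0.0475]
tool_rot: [0.001, 0.078, 0.997, 0.0]
force: [0.2, 0.2, 1.5]
grip_width: -0.001
grasp_force: 0.0
```

Run:
```python
from h import *
rep(); a=cam("scene")["pixels"][220:340,240:400,::-1]; cv2.imwrite("pics/near.png",cv2.resize(a,None,fx=4,fy=4))
```

```text
t 2.67 jig mm [28.3  2.6] z 47.5 F [0.2 0.2 1.5] Fjig [0.1 0.2] yawerr deg -0.11350913172026367 toolz [ 0.002  0.    -1.   ] w -0.001
```

View pics/near.png

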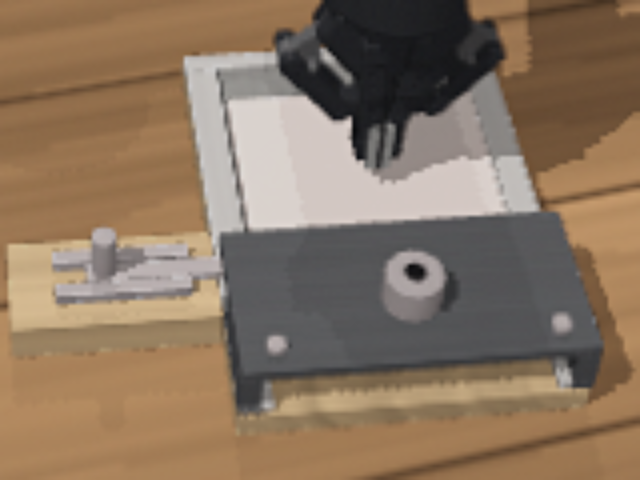

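The shut fingers are about 15 mm above the middle of the tile (tips near crop (380,160)), clear of the bridge. Next I descend gently.

>>> carry_out:
  motion: [0, 0, 0.5, 0, 0, 0, 1, 0, 0, 0.3, 0, 0, 0, 1, 0, 0, 0.2, 0, 0, 0, 1, 0, 0, 0.1, 0, 0, 0, 1, 0, 0, 0, 0, 0, 0, 1, 0, 0, 0, 0, 0, 0, 1]

```text
t: 3.22
ee_pos: [0.5546, 0.0844, 0.0352]
tool_rot: [-0.0, 0.078, 0.997, -0.0]
force: [0.5, -1.3, -0.5]
grip_width: -0.004
grasp_force: 0.0
```

>>> carry_out:
  motion: [0, 0, 0.1, 0, 0, 0, 1, 0, 0, 0.1, 0, 0, 0, 1, 0, 0, 0, 0, 0, 0, 1, 0, 0, 0, 0, 0, 0, 1]

```text
t: 3.55
ee_pos: [0.5546, 0.0845, 0.0332]
tool_rot: [-0.0, 0.078, 0.997, -0.0]
force: [0.2, 0.6, -0.3]
grip_width: 0.003
grasp_force: 0.0
```

>>> carry_out:
  motion: [0, 0, 0.1, 0, 0, 0, 1, 0, 0, 0, 0, 0, 0, 1, 0, 0, 0, 0, 0, 0, 1]

```text
t: 3.8
ee_pos: [0.5546, 0.0845, 0.0322]
tool_rot: [-0.0, 0.078, 0.997, -0.0]
force: [-0.2, 0.2, 0.7]
grip_width: -0.0
grasp_force: 0.0
```

>>> carry_out:
  motion: [0, 0, 0.05, 0, 0, 0, 1, 0, 0, 0, 0, 0, 0, 1, 0, 0, 0, 0, 0, 0, 1]

```text
t: 4.05
ee_pos: [0.5548, 0.0845, 0.0321]
tool_rot: [-0.0, 0.078, 0.997, -0.0]
force: [-2.1, -0.5, 3.4]
grip_width: 0.005
grasp_force: 1.4
```

>>> carry_out:
  motion: [0, 0, 0.05, 0, 0, 0, 1, 0, 0, 0, 0, 0, 0, 1, 0, 0, 0, 0, 0, 0, 1]

```text
t: 4.3
ee_pos: [0.5548, 0.0845, 0.0321]
tool_rot: [-0.0, 0.078, 0.997, -0.0]
force: [-1.3, 0.0, 5.1]
grip_width: 0.001
grasp_force: 3.0
```

>>> carry_out:
  motion: [0, 0, 0.03, 0, 0, 0, 1, 0, 0, 0, 0, 0, 0, 1, 0, 0, 0, 0, 0, 0, 1]

```text
t: 4.55
ee_pos: [0.5548, 0.0845, 0.0321]
tool_rot: [-0.0, 0.078, 0.997, -0.0]
force: [-2.9, -0.4, 7.5]
grip_width: -0.002
grasp_force: 3.8
```

>>> carry_out:
  motion: [0, 0, 0.05, 0, 0, 0, 1, 0, 0, 0, 0, 0, 0, 1, 0, 0, 0, 0, 0, 0, 1]

```text
t: 4.8
ee_pos: [0.5548, 0.0846, 0.0321]
tool_rot: [-0.0, 0.078, 0.997, -0.0]
force: [-5.0, -0.2, 10.5]
grip_width: -0.0
grasp_force: 5.2
```

>>> carry_out:
  motion: [0, 0, 0.05, 0, 0, 0, 1, 0, 0, 0, 0, 0, 0, 1, 0, 0, 0, 0, 0, 0, 1]

```text
t: 5.05
ee_pos: [0.5548, 0.0845, 0.032]
tool_rot: [-0.0, 0.078, 0.997, -0.0]
force: [-5.4, 0.1, 13.8]
grip_width: 0.001
grasp_force: 6.6
```

>>> carry_out:
  motion: [0.1, 0, 0, 0, 0, 0, 1, 0.1, 0, 0, 0, 0, 0, 1, 0.1, 0, 0, 0, 0, 0, 1, 0.1, 0, 0, 0, 0, 0, 1, 0.1, 0, 0, 0, 0, 0, 1, 0.1, 0, 0, 0, 0, 0, 1]

```text
t: 5.55
ee_pos: [0.5525, 0.0853, 0.0321]
tool_rot: [0.004, 0.078, 0.997, 0.0]
force: [3.7, -1.5, 6.6]
grip_width: 0.001
grasp_force: 2.7
```

```bash
cat >> h.py <<'E'
def tile():
    # free tile near edge in jig frame, from the dark bed / bright tile step along jig x at several y
    c=cam("top"); d=np.load("jig.npz"); g=cv2.cvtColor(c["pixels"],cv2.COLOR_RGB2GRAY).astype(np.float32)
    xs=np.arange(-.074,-.02,.0005); out=[]
    for y in np.linspace(-.065,.065,14):
        P=np.c_[(d["o"]+np.c_[xs,np.full(len(xs),y)]@d["R"].T),np.full(len(xs),.032)]
        p=project(c,P).astype(np.float32); v=cv2.remap(g,p[:,0].copy(),p[:,1].copy(),cv2.INTER_LINEAR).ravel()
        i=np.where(v>150)[0]; out.append(round(xs[i[0]]*1000,1) if len(i) else None)
    print("tile near edge by y(-65..65):",out)
E
python3 -c "from h import *;rep();tile()"
```

```text
t 5.55 jig mm [25.2  2.3] z 32.1 F [ 3.7 -1.5  6.6] Fjig [ 3.9 -0.9] yawerr deg -0.15938770472473607 toolz [ 0.008 -0.    -1.   ] w 0.001
tile near edge by y(-65..65): [np.float64(-74.0), np.float64(-41.0), None, None, None, None, None, None, None, None, None, None, None, None]
```

>>> carry_out:
  motion: [0, 0, 0.05, 0, 0, 0, 1, 0, 0, 0.05, 0, 0, 0, 1, 0, 0, 0.02, 0, 0, 0, 1, 0, 0, 0, 0, 0, 0, 1, 0, 0, 0, 0, 0, 0, 1]

```text
t: 6.02
ee_pos: [0.5524, 0.0853, 0.0321]
tool_rot: [0.003, 0.078, 0.997, 0.0]
force: [0.8, -1.6, 12.2]
grip_width: 0.0
grasp_force: 6.4
```

>>> carry_out:
  motion: [0.1, 0, 0, 0, 0, 0, 1, 0.1, 0, 0, 0, 0, 0, 1, 0.1, 0, 0, 0, 0, 0, 1]

```text
t: 6.27
ee_pos: [0.5514, 0.0856, 0.0321]
tool_rot: [0.006, 0.078, 0.997, 0.0]
force: [4.7, -1.9, 7.9]
grip_width: -0.002
grasp_force: 3.8
```

```bash
sed -i 's/v>150/v>(v.min()+v.max())\/2/; s/np.arange(-.074/np.arange(-.070/' h.py
python3 -c "from h import *;rep();tile()"
```

```text
t 6.27 jig mm [24.1  2.5] z 32.1 F [ 4.7 -1.9  7.9] Fjig [ 5.  -1.2] yawerr deg -0.15212354409774775 toolz [ 0.012 -0.    -1.   ] w -0.002
tile near edge by y(-65..65): [np.float64(-41.5), np.float64(-41.0), np.float64(-65.5), np.float64(-46.5), np.float64(-70.0), np.float64(-70.0), np.float64(-70.0), np.float64(-70.0), np.float64(-70.0), np.float64(-70.0), np.float64(-70.0), np.float64(-70.0), np.float64(-70.0), np.float64(-70.0)]
```

>>> carry_out:
  motion: [0, 0, 0.05, 0, 0, 0, 1, 0, 0, 0.05, 0, 0, 0, 1, 0, 0, 0.02, 0, 0, 0, 1, 0, 0, 0, 0, 0, 0, 1]

```text
t: 6.65
ee_pos: [0.5513, 0.0856, 0.032]
tool_rot: [0.005, 0.078, 0.997, 0.0]
force: [1.5, -2.1, 14.5]
grip_width: 0.004
grasp_force: 7.6
```

>>> carry_out:
  motion: [0.1, 0, 0.02, 0, 0, 0, 1, 0.1, 0, 0.02, 0, 0, 0, 1, 0.1, 0, 0.02, 0, 0, 0, 1, 0.1, 0, 0.02, 0, 0, 0, 1]

```text
t: 6.98
ee_pos: [0.5508, 0.0858, 0.0321]
tool_rot: [0.009, 0.078, 0.997, 0.0]
force: [7.4, -2.9, 12.3]
grip_width: 0.004
grasp_force: 5.9
```

```bash
sed -i 's/def tile():/def tile(n="scene"):/; s/c=cam("top"); d/c=cam(n); d/' h.py
python3 -c "from h import *;rep();tile()"
```

```text
t 6.98 jig mm [23.4  2.6] z 32.1 F [ 7.4 -2.9 12.3] Fjig [ 7.8 -1.7] yawerr deg -0.13663470255968946 toolz [ 0.019 -0.001 -1.   ] w 0.004
tile near edge by y(-65..65): [np.float64(-70.0), np.float64(-70.0), np.float64(-70.0), np.float64(-37.5), np.float64(-23.0), np.float64(-70.0), np.float64(-52.0), np.float64(-70.0), np.float64(-70.0), np.float64(-32.5), np.float64(-51.0), np.float64(-23.0), np.float64(-37.5), np.float64(-27.0)]
```

>>> carry_out:
  motion: [0.05, 0, 0.04, 0, 0, 0, 1, 0.05, 0, 0.04, 0, 0, 0, 1, 0.05, 0, 0.04, 0, 0, 0, 1, 0.1, 0, 0.02, 0, 0, 0, 1]

```text
t: 7.37
ee_pos: [0.5504, 0.086, 0.0321]
tool_rot: [0.011, 0.078, 0.997, 0.0]
force: [9.0, -4.0, 13.9]
grip_width: -0.002
grasp_force: 7.4
```

>>> carry_out:
  motion: [0.1, 0, 0.02, 0, 0, 0, 1, 0.1, 0, 0.02, 0, 0, 0, 1, 0.1, 0, 0.02, 0, 0, 0, 1]

```text
t: 7.62
ee_pos: [0.5485, 0.0867, 0.032]
tool_rot: [0.013, 0.078, 0.997, 0.001]
force: [10.1, -2.7, 16.1]
grip_width: 0.004
grasp_force: 8.0
```

>>> carry_out:
  motion: [0.1, 0, 0, 0, 0, 0, 1, 0.1, 0, 0.01, 0, 0, 0, 1, 0.1, 0, 0, 0, 0, 0, 1, 0.1, 0, 0.01, 0, 0, 0, 1]

```text
t: 7.95
ee_pos: [0.5449, 0.0876, 0.032]
tool_rot: [0.013, 0.078, 0.997, 0.001]
force: [9.7, -2.5, 15.6]
grip_width: 0.001
grasp_force: 8.0
```

Run:
```python
from h import *
rep(); t=cam("top")["pixels"][90:220,195:300,::-1]; a=cam("scene")["pixels"][220:350,240:400,::-1]; cv2.imwrite("pics/mid.png",cv2.resize(np.hstack([t,a]),None,fx=3,fy=3,interpolation=cv2.INTER_CUBIC))
```

```text
t 7.95 jig mm [17.4  3.5] z 32.0 F [ 9.7 -2.5 15.6] Fjig [10. -1.] yawerr deg -0.15677808350025657 toolz [ 0.026 -0.    -1.   ] w 0.001
```

View pics/mid.png

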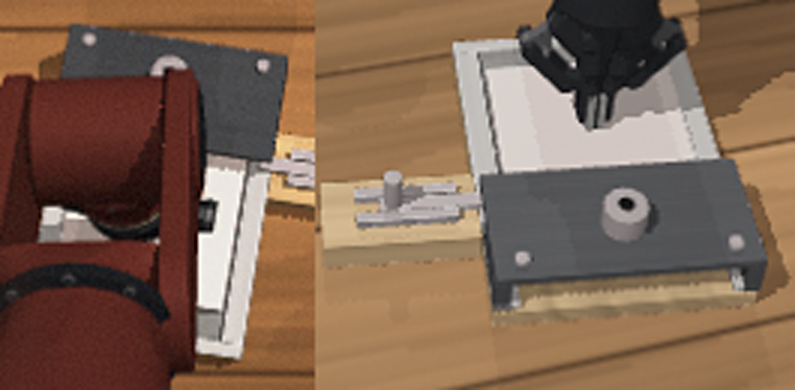

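The tile is following the fingers: its near edge in the top view moved from about row 190 to 193. I keep going.

>>> carry_out:
  motion: [0.1, 0, 0, 0, 0, 0, 1, 0.1, 0, 0.01, 0, 0, 0, 1, 0.1, 0, 0, 0, 0, 0, 1, 0.1, 0, 0.01, 0, 0, 0, 1, 0.1, 0, 0, 0, 0, 0, 1, 0.1, 0, 0, 0, 0, 0, 1]

```text
t: 8.55
ee_pos: [0.5394, 0.0887, 0.032]
tool_rot: [0.013, 0.078, 0.997, 0.001]
force: [10.1, -3.0, 16.3]
grip_width: 0.003
grasp_force: 8.1
```

```bash
sed -i 's/def tile(n="scene")/def tile(n="top")/; s/np.linspace(-.065,.065,14)/np.linspace(-.070,-.055,6)/;s/(-65..65)/(-70..-55)/' h.py; python3 -c "from h import *;rep();tile()"
```

```text
t 8.55 jig mm [11.8  3.7] z 32.0 F [10.1 -3.  16.3] Fjig [10.5 -1.4] yawerr deg -0.16219992693319796 toolz [ 0.027 -0.    -1.   ] w 0.003
tile near edge by y(-70..-55): [np.float64(-51.5), np.float64(-52.5), np.float64(-52.5), np.float64(-53.0), np.float64(-53.5), np.float64(-53.5)]
```

>>> carry_out:
  motion: [0.1, -0.01, 0, 0, 0, 0, 1, 0.1, -0.01, 0, 0, 0, 0, 1, 0.1, -0.01, 0, 0, 0, 0, 1, 0.1, -0.01, 0, 0, 0, 0, 1, 0.1, -0.01, 0, 0, 0, 0, 1, 0.1, -0.01, 0, 0, 0, 0, 1, 0.1, -0.01, 0, 0, 0, 0, 1, 0.1, -0.01, 0, 0, 0, 0, 1]

```text
t: 9.27
ee_pos: [0.5316, 0.0895, 0.0321]
tool_rot: [0.014, 0.078, 0.997, 0.001]
force: [10.6, -0.7, 16.6]
grip_width: -0.0
grasp_force: 8.1
```

>>> carry_out:
  motion: [0.1, 0, 0, 0, 0, 0, 1, 0.1, 0, 0, 0, 0, 0, 1, 0.1, 0, 0, 0, 0, 0, 1, 0.1, 0, 0, 0, 0, 0, 1, 0.1, 0, 0, 0, 0, 0, 1, 0.1, 0, 0, 0, 0, 0, 1]

```text
t: 9.77
ee_pos: [0.5257, 0.0903, 0.032]
tool_rot: [0.014, 0.078, 0.997, 0.001]
force: [10.0, -1.2, 15.9]
grip_width: -0.001
grasp_force: 8.2
```

```bash
python3 -c "from h import *;rep();tile()"
```

```text
t 9.77 jig mm [-2.1  3.2] z 32.0 F [10.  -1.2 15.9] Fjig [10.   0.3] yawerr deg -0.15860616489479185 toolz [ 0.027  0.    -1.   ] w -0.001
tile near edge by y(-70..-55): [np.float64(-67.0), np.float64(-67.0), np.float64(-66.5), np.float64(-66.0), np.float64(-66.5), np.float64(-67.0)]
```

>>> carry_out:
  motion: [0.1, 0, 0, 0, 0, 0, 1, 0.1, 0, 0, 0, 0, 0, 1, 0.1, 0, 0, 0, 0, 0, 1, 0.1, 0, 0, 0, 0, 0, 1, 0.1, 0, 0, 0, 0, 0, 1, 0.1, 0, 0, 0, 0, 0, 1]

```text
t: 10.32
ee_pos: [0.5199, 0.0912, 0.0321]
tool_rot: [0.014, 0.078, 0.997, 0.001]
force: [10.9, -1.6, 16.2]
grip_width: 0.001
grasp_force: 8.3
```

>>> carry_out:
  motion: [0.1, 0, 0, 0, 0, 0, 1, 0.1, 0, 0, 0, 0, 0, 1, 0.1, 0, 0, 0, 0, 0, 1]

```text
t: 10.57
ee_pos: [0.5173, 0.0917, 0.0321]
tool_rot: [0.014, 0.078, 0.997, 0.001]
force: [8.0, -2.0, 15.5]
grip_width: -0.004
grasp_force: 7.6
```

>>> carry_out:
  motion: [0.1, 0, 0, 0, 0, 0, 1, 0.1, 0, 0, 0, 0, 0, 1]

```text
t: 10.73
ee_pos: [0.5153, 0.092, 0.032]
tool_rot: [0.014, 0.078, 0.997, 0.001]
force: [11.0, -1.9, 17.2]
grip_width: -0.005
grasp_force: 8.2
```

```bash
sed -i 's/np.arange(-.070/np.arange(-.0745/' h.py; python3 -c "from h import *;rep();tile()"
```

```text
t 10.73 jig mm [-12.6   3.3] z 32.0 F [11.  -1.9 17.2] Fjig [11.2 -0.2] yawerr deg -0.16049937860458385 toolz [ 0.028  0.    -1.   ] w -0.005
tile near edge by y(-70..-55): [np.float64(-71.5), np.float64(-72.5), np.float64(-73.0), np.float64(-73.0), np.float64(-72.5), np.float64(-72.0)]
```

>>> carry_out:
  motion: [0.1, 0, 0, 0, 0, 0, 1, 0.1, 0, 0, 0, 0, 0, 1, 0.1, 0, 0, 0, 0, 0, 1, 0, 0, 0, 0, 0, 0, 1, 0, 0, 0, 0, 0, 0, 1]

```text
t: 11.2
ee_pos: [0.5123, 0.0925, 0.0321]
tool_rot: [0.014, 0.078, 0.997, 0.001]
force: [11.9, -1.9, 17.0]
grip_width: 0.002
grasp_force: 8.2
```

>>> carry_out:
  motion: [0, 0, -0.2, 0, 0, 0, 1, 0, 0, -0.3, 0, 0, 0, 1, 0, 0, -1, 0, 0, 0, 1, 0, 0, -2, 0, 0, 0, 1, 0, 0, -3, 0, 0, 0, 1, 0, 0, -3, 0, 0, 0, 1, 0, -3, 0, 0, 0, 0, 1, 0, -3, 0, 0, 0, 0, 1, 0, -3, 0, 0, 0, 0, 1, 0, -3, 0, 0, 0, 0, 1]

```text
t: 12.03
ee_pos: [0.4774, -0.0262, 0.1183]
tool_rot: [-0.002, 0.078, 0.997, 0.0]
force: [-0.2, -0.3, 0.0]
grip_width: 0.001
grasp_force: 0.0
```

>>> carry_out:
  motion: [-3, -3, 0, 0, 0, 0, 1, -3, -3, 0, 0, 0, 0, 1, -3, -2, 0, 0, 0, 0, 1, 0, 0, 0, 0, 0, 0, 1, 0, 0, 0, 0, 0, 0, 1]

```text
t: 12.45
ee_pos: [0.5545, -0.1184, 0.1179]
tool_rot: [-0.002, 0.079, 0.997, 0.001]
force: [-0.1, 1.7, -0.2]
grip_width: 0.001
grasp_force: 0.0
```

Run:
```python
from h import *
rep(); tile(); t=cam("top")["pixels"][90:220,195:340,::-1]; a=cam("scene")["pixels"][220:350,240:400,::-1]; cv2.imwrite("pics/home.png",cv2.resize(np.hstack([t,a]),None,fx=2.6,fy=2.6,interpolation=cv2.INTER_CUBIC))
```

```text
t 12.45 jig mm [  58.5 -198.7] z 117.9 F [-0.1  1.7 -0.2] Fjig [-0.4  1.6] yawerr deg -0.28519267994505526 toolz [-0.004  0.002 -1.   ] w 0.001
tile near edge by y(-70..-55): [np.float64(-72.0), np.float64(-72.5), np.float64(-73.0), np.float64(-73.5), np.float64(-73.0), np.float64(-72.5)]
```

View pics/home.png

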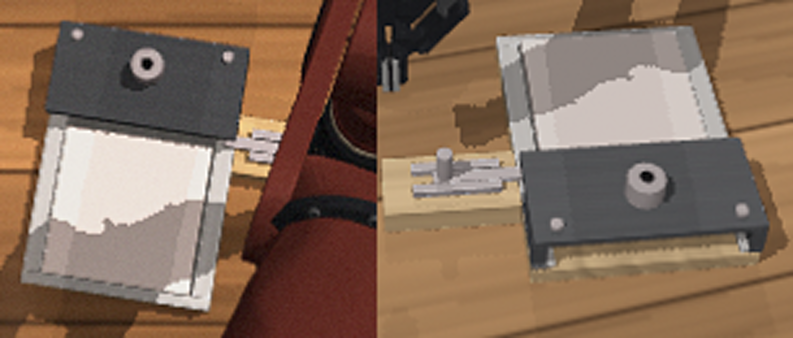

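The tile now meets the lip with no bed showing. The knob is still drawn out, at about (445,165) in the scene half. I go down beside it.

>>> carry_out:
  motion: [-1.3, 0, 0, 0, 0, 0, 1, -1.3, 0, 0, 0, 0, 0, 1, 0, 0, 2, 0, 0, 0, 1, 0, 0, 2, 0, 0, 0, 1, 0, 0, 2, 0, 0, 0, 1, 0, 0, 1, 0, 0, 0, 1, 0, 0, 0, 0, 0, 0, 1, 0, 0, 0, 0, 0, 0, 1]

```text
t: 13.27
ee_pos: [0.5801, -0.1208, 0.049]
tool_rot: [-0.001, 0.078, 0.997, 0.0]
force: [-0.2, -0.0, 0.0]
grip_width: -0.003
grasp_force: 0.0
```

Run:
```python
from h import *
rep(); a=cam("scene")["pixels"][220:350,210:370,::-1]; cv2.imwrite("pics/knob.png",cv2.resize(a,None,fx=4,fy=4,interpolation=cv2.INTER_CUBIC))
```

```text
t 13.27 jig mm [  84.1 -197. ] z 49.0 F [-0.2 -0.   0. ] Fjig [-0.2 -0.1] yawerr deg -0.09562363433090582 toolz [-0.002  0.001 -1.   ] w -0.003
```

View pics/knob.png

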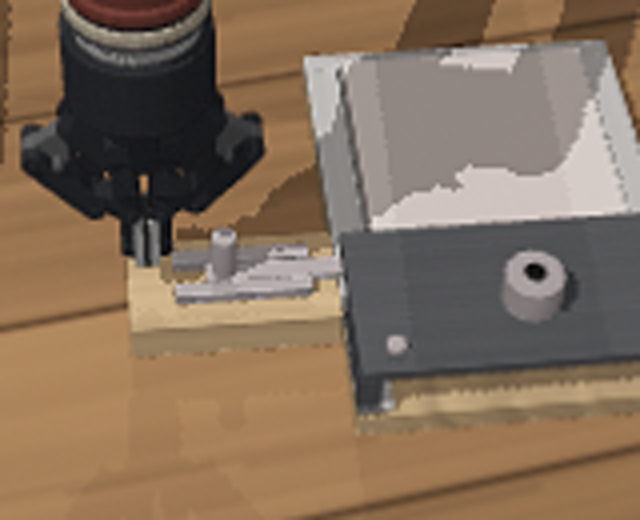

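The fingers are lined up beside the knob, which is at crop (223,250). I push along +y.

>>> carry_out:
  motion: [0, 0, 0.3, 0, 0, 0, 1, 0, 0.4, 0, 0, 0, 0, 1, 0, 0.4, 0, 0, 0, 0, 1, 0, 0.4, 0, 0, 0, 0, 1, 0, 0.4, 0, 0, 0, 0, 1, 0, 0.4, 0, 0, 0, 0, 1, 0, 0.4, 0, 0, 0, 0, 1]

```text
t: 13.9
ee_pos: [0.5851, -0.0981, 0.0466]
tool_rot: [0.0, 0.078, 0.997, -0.001]
force: [-0.1, -2.4, -0.0]
grip_width: 0.002
grasp_force: 1.2
```

>>> carry_out:
  motion: [0, 0.4, 0, 0, 0, 0, 1, 0, 0.4, 0, 0, 0, 0, 1, 0, 0.4, 0, 0, 0, 0, 1, 0, 0.4, 0, 0, 0, 0, 1]

```text
t: 14.23
ee_pos: [0.5875, -0.0823, 0.0465]
tool_rot: [0.0, 0.078, 0.997, -0.0]
force: [-0.8, -3.1, 0.7]
grip_width: -0.001
grasp_force: 1.2
```

```bash
python3 -c "from h import *;rep()"
```

```text
t 14.23 jig mm [  85.5 -157.8] z 46.5 F [-0.8 -3.1  0.7] Fjig [-0.4 -3.2] yawerr deg -0.15516255670885926 toolz [-0. -0. -1.] w -0.001
```

Contact is made at about 3 N. I push on to the end, watching for the force to rise.

>>> carry_out:
  motion: [0, 0.4, 0, 0, 0, 0, 1, 0, 0.4, 0, 0, 0, 0, 1, 0, 0.3, 0, 0, 0, 0, 1, 0, 0, 0, 0, 0, 0, 1]

```text
t: 14.57
ee_pos: [0.5893, -0.0707, 0.0464]
tool_rot: [0.0, 0.078, 0.997, 0.0]
force: [-0.2, -1.2, -0.4]
grip_width: -0.001
grasp_force: 0.2
```

>>> carry_out:
  motion: [0, 0.2, 0, 0, 0, 0, 1, 0, 0.2, 0, 0, 0, 0, 1, 0, 0.1, 0, 0, 0, 0, 1, 0, 0, 0, 0, 0, 0, 1]

```text
t: 14.9
ee_pos: [0.59, -0.0663, 0.0464]
tool_rot: [0.0, 0.078, 0.997, 0.0]
force: [-0.5, -1.3, 1.5]
grip_width: -0.001
grasp_force: 0.6
```

```bash
python3 -c "from h import *;rep()"
```

```text
t 14.9 jig mm [  85.5 -141.7] z 46.4 F [-0.5 -1.3  1.5] Fjig [-0.3 -1.4] yawerr deg -0.15010160981086074 toolz [ 0.  0. -1.] w -0.001
```

Still sliding freely, so a bit more until it meets the end.

>>> carry_out:
  motion: [0, 0.2, 0, 0, 0, 0, 1, 0, 0.2, 0, 0, 0, 0, 1, 0, 0, 0, 0, 0, 0, 1]

```text
t: 15.15
ee_pos: [0.5907, -0.0624, 0.0464]
tool_rot: [0.0, 0.078, 0.997, 0.0]
force: [-0.3, -2.3, 1.1]
grip_width: 0.002
grasp_force: 0.8
```

>>> carry_out:
  motion: [0, 0.2, 0, 0, 0, 0, 1, 0, 0.1, 0, 0, 0, 0, 1, 0, 0, 0, 0, 0, 0, 1]

```text
t: 15.4
ee_pos: [0.5907, -0.062, 0.0465]
tool_rot: [-0.0, 0.078, 0.997, -0.002]
force: [-1.8, -9.1, -0.2]
grip_width: -0.004
grasp_force: 4.4
```

```bash
python3 -c "from h import *;rep()"
```

```text
t 15.4 jig mm [  85.6 -137.3] z 46.5 F [-1.8 -9.1 -0.2] Fjig [-0.4 -9.3] yawerr deg -0.0701250106115765 toolz [-0.001 -0.005 -1.   ] w -0.004
```

The end stop is met at 9 N. I back off, lift and check.

>>> carry_out:
  motion: [0, -0.5, 0, 0, 0, 0, 1, 0, -1, 0, 0, 0, 0, 1, 0, -1.5, 0, 0, 0, 0, 1, 0, 0, -3, 0, 0, 0, 1, 0, 0, -3, 0, 0, 0, 1, 0, 0, -3, 0, 0, 0, 1, 0, -3, -3, 0, 0, 0, 1, 0, -3, 0, 0, 0, 0, 1, 0, -3, 0, 0, 0, 0, 1, 0, 0, 0, 0, 0, 0, 1]

```text
t: 16.23
ee_pos: [0.5724, -0.1824, 0.1672]
tool_rot: [0.001, 0.08, 0.997, -0.001]
force: [0.2, 0.3, -0.3]
grip_width: 0.004
grasp_force: 0.0
```

Run:
```python
from h import *
rep(); tile(); c=cam("scene"); d=np.load("jig.npz"); im=c["pixels"][:,:,::-1].copy()
k=project(c,[*(d["o"]+d["R"]@[.084,-.119]),.063])[0]; print("expected knob full in",k)
x0,y0=240,220; a=cv2.resize(im[220:350,240:400],None,fx=4,fy=4,interpolation=cv2.INTER_CUBIC)
cv2.circle(a,tuple(int(v) for v in (k-[x0,y0]+.5)*4),4,(0,0,255),1); cv2.imwrite("pics/end.png",a)
```

```text
t 16.23 jig mm [  85.9 -259.1] z 167.2 F [ 0.2  0.3 -0.3] Fjig [0.2 0.3] yawerr deg -0.3754866942235253 toolz [ 0.002 -0.003 -1.   ] w 0.004
tile near edge by y(-70..-55): [np.float64(-71.0), np.float64(-72.5), np.float64(-72.5), np.float64(-72.0), np.float64(-72.0), np.float64(-72.0)]
expected knob full in [283.33044107 276.85004373]
```

View pics/end.png

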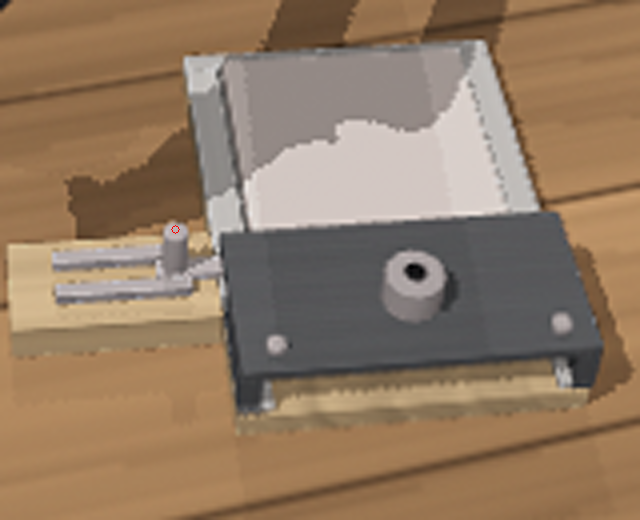

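The knob sits right at the expected fully-in mark, crop (175,230). The tile is against the lip and the arm is clear, so I hand the job in.

```bash
python3 -c "from h import *;print(manip.close_job())"
```

```text
the job is handed in; nothing more can be done
None
```

I dragged the tile home against the stop lip, slid the bolt in to its end stop and handed the job in with the arm clear of everything; the hand-in returned no verdict.

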